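Shake the draw balls out of the dial-lid jar

ROBOT

A 6-joint arm with a two-finger parallel gripper is mounted at the origin on the work surface. World frame = base frame: x ahead of the robot, y to its left, z up, the work surface at z = 0. Lengths are in m, angles in rad, forces in N, time in s.
With the tool pointing down it reaches from about 0.275 to 0.875 m from the base axis. Payload 12.5 kg.
Tool frame: the origin (TCP) lies midway between the tips of the shut fingers; the grasp point (between the pads) lies 19 mm behind it; y points along the fingers, x is the direction in which the jaws open and shut, and the axes are right-handed (so a half turn about y gives the same grasp; the last joint's range is limited). The gripper opens to 85 mm and grips with 20 to 120 N. Pads are 22 mm wide; open, the fingers measure 114 mm over their backs; the gripper's body (76 mm by 85 mm) begins 54 mm behind the grasp point. The pads swing forward as they close: fully open they stand 13 mm farther back than shut.
Start: joints at [1.131, 0.351, 1.652, -0, 1.139, -0.085], TCP at [0.191, 0.516, 0.231] pointing down, gripper open.
Joint ranges: [-2.75, 2.75], [-0.79, 2.1], [0.01, 2.65], [-1.57, 4.71], [0.07, 3.14], [-2.87, 2.87]. Speed limits (rad/s): [2.22, 2.22, 2.79, 3.14, 3.14, 3.14].

INTERFACE

Orientations are given as a unit quaternion [x, y, z, w].
In Python, from rig import sensors, grab_frame, job gives the robot as it stands.
- The arm moves only by the tool apply_moves, never from a script. Its argument "deltas" is a list of rows, each an object of numbers: "tx", "ty", "tz": the shift along the tool's x, y, z in mm; "twist": the turn about the tool's y in rad; "jaw": the closure, from 0 (fully open) to 1 (shut). In form: [{"tx": .., "ty": .., "tz": .., "twist": .., "jaw": ..}, ...]. A call has 1 to 10 rows; each row is the pose to reach, as a shift and turn from the pose measured when the call began, along the tool's axes at that moment; what a row does not reach only later rows make up. A row lasts 1/10 s, in which the tool goes at most 50 mm and 8.59 degrees, less where a joint would pass 70% of its speed; a pose out of reach is approached as far as the arm can. A call with a gripper value outside its range is refused whole. The fingers move at their own pace and stop on an object; "newtons" is the grip in N (left out, the last holds). Time passes only in rows, so rows that repeat a pose let the fingers close. It gives the time, the measured TCP pose, the force and the opening at its end, in the units of the state.
- sensors.get_state(): the state, without advancing time (a new reading comes with each control period).
- grab_frame(name): name is "scene" or "top" or "wrist"; returns a dict with "frame" (384x512x3 uint8, red, green, blue), "intrinsics" (3x3 intrinsics, pixels), "origin" and "attitude" of the camera in the world; the wrist camera has in their place "hand_eye" (4x4, takes a point from camera to tool coordinates, whose origin is the TCP and whose axes are the tool frame's). Camera axes: x right, y down, z forward; pixel columns grow to the right and rows downward; lengths in m; the calibration is good to about 2 mm. A picture is of the moment at which its call begins: read the wrist's pose just before it. There is no depth.
- job.hand_in(): hands the job in, once; it reports no verdict.
The state is a dict: "clock": time; "qpos": joint angles; "joint_velocities": joint speeds; "effort": joint torques, N m; "tcp_pos": TCP position; "tool_rot": TCP orientation; "contact_force": force on the tool from outside, world axes, zero at the start; "wrist_torque": the same for the moment, N m; "opening": finger opening in m.
Only numpy, scipy, OpenCV 4.12 (cv2) and the standard library are available. Lean on these libraries where they do the work, as an engineer would, in place of code of your own. Each camera call takes 0.05 s, during which the arm holds its last target. There are 200 camera calls.

TASK

On the office desk stand two tip-over jars with dial lids, an orange one and a blue one. With the orange jar still upright, turn its dial clockwise all the way to the largest opening, then tip the jar over by its lever so that all three orange balls roll out into the tray under it, and let go. Leave the blue dispenser alone.

Things in the scene. Friction and masses are not known exactly. Their poses are not given: they have to be found in the camera images.
- orange_grip (a point): Point on the axis of the orange dial lid (flat disc, 96 mm across, on a clear jar), inside its upright grip bar: 14 mm thick, 48 long, 30 high; point 13 mm under the bar's top, 17 over the disc. Axes turn with the dial: z its axis (up at start), the bar runs along y, its flat faces look along x. The open 80 degree notch in the disc (largest opening) lies towards +y, as does the bar's white stripe.
- orange_dial (a joint): Angle of the orange dial (rad), growing clockwise seen from above. Up to 0.5 only fine or medium holes (dark dots) are over the jar's pouring port and no ball passes; at the end stop, 1.57, the notch is over the port (largest opening). Starts at 0.15 to 0.5, light friction (0.04 N m), stays where left.
- orange_lever (a point): Centre of the orange handle bar (14 mm thick, 44 long) on the jar's lever. Axes are the jar's: z up at start, y along bar and level pivot line, x the pouring direction. It lies at x -81.6, y +84, z +38 mm from the pivot centre (mid-jar, 115 mm high): leaning back 65 degrees, towards the robot, at start. It swings up, over and down the far side on a 90 mm radius about +y. Rod at y 62 to 70 mm.
- orange_jar (a joint): Tipping angle of the clear jar (rad): 0 upright (stop, start), end stop 2.05 (lid pointing obliquely down). It tips over the tray, away from the robot, and stays where left (friction 0.15 N m: push the handle with 2 to 5 N). Jar 90 mm across, 80 high plus lid, pivots in two posts 130 mm high. With the dial fully open the balls roll out beyond about 1.75.
- orange_tray (a point): Middle of the inner floor of the grey tray that is the foot of the orange jar's stand, fixed to the desk. Floor 6 mm above the desk, 206 mm along x (pouring direction), 116 mm along y; walls 30 to 40 mm above the floor; z up. The jar's pivot is above x -45 mm.
- ball1_center (a point): One of three orange draw balls, an orange-painted steel sphere 16 mm across, about 16 g; this point is its centre. At the start it lies on the floor of the jar with the orange dial.
- ball2_center (a point): One of three orange draw balls, an orange-painted steel sphere 16 mm across, about 16 g; this point is its centre. At the start it lies on the floor of the jar with the orange dial.
- ball3_center (a point): One of three orange draw balls, an orange-painted steel sphere 16 mm across, about 16 g; this point is its centre. At the start it lies on the floor of the jar with the orange dial.
- blue_stand: The other dispenser, same shape and sizes, with blue dial, handle and balls; to be left alone. Origin on the desk under the middle of its jar; x its pouring direction, z up. Foot from x -60 to +150 and y -62 to +62 mm, lever out to y +106 mm; 195 mm high.

How it is judged:
By the outcome, as a careful person would: the job done as asked, in the order asked, and still so for the second after the job is handed in, with the robot touching nothing.
It also fails if it takes over 56 s, if anything falls off the work surface, if the arm or the gripper's body presses on something with over 40 N, if the wrist force passes 120 N, or if a joint passes its speed limit or range.

## Working session

There is one attempt and no reset: what is moved stays moved. The work goes in short steps, Python scripts to look and compute and a tool call to move; the robot and the scene stay as the last step left them, time stands still between calls to the robot, and variables do not carry over. Pictures are saved under pics/ and viewed, about 8 in all and at most 12, crops included, and the job is handed in when it is done.

Besides the shell and the picture viewer there is one more tool, called by a JSON object that holds its "fn" and its "kwargs", one argument or row to a line. apply_moves: Moves the arm, as the interface text tells. Its arguments: {"type":"object","properties":{"deltas":{"type":"array","items":{"type":"object","properties":{"tx":{"type":"number"},"ty":{"type":"number"},"tz":{"type":"number"},"twist":{"type":"number"},"jaw":{"type":"number"}}}},"newtons":{"type":"number"}},"required":["deltas"]}

```bash
ls; mkdir -p pics
python3 - <<'E'
from rig import sensors, grab_frame
import cv2, numpy as np
s=sensors.get_state(); print(s['clock'],s['tcp_pos'],s['tool_rot'],s['opening'])
ims=[]
for n in ['scene','top']:
    f=grab_frame(n); print(n,f['intrinsics'],f['origin'],f['attitude'])
    cv2.imwrite(f'pics/{n}0.png',cv2.resize(f['frame'][:,:,::-1],(768,576),interpolation=cv2.INTER_CUBIC))
E
```

```text
pics
0.0 [0.19090617 0.51544577 0.23076833] [ 0.5805955   0.40357396 -0.40428044 -0.58016743] 0.0852319286877355
scene [[419.54351103   0.         247.73076011]
 [  0.         419.54351103 194.40997549]
 [  0.           0.           1.        ]] [0.96234257 0.67985988 0.74212766] [ 0.27569088  0.84822479 -0.43367349 -0.1282051 ]
top [[494.12725087   0.         249.77672567]
 [  0.         494.12725087 187.98445842]
 [  0.           0.           1.        ]] [0.36047339 0.03252035 1.15602827] [-0.70300138  0.70803205 -0.0539869   0.03956126]
```

View pics/scene0.png

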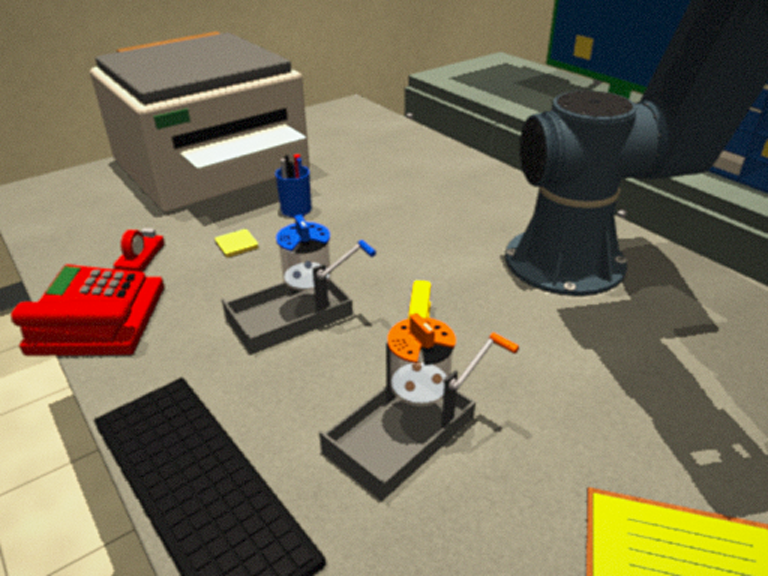

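View pics/top0.png

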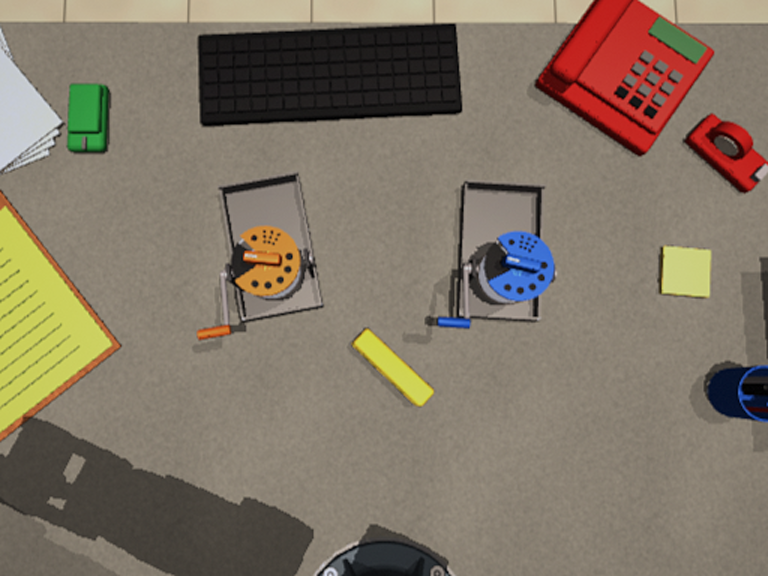

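The scene picture shows the orange dispenser nearest to the camera, with its handle at about (504,343). The top picture has the dial centre at about (266,260) and the handle at (213,332). I'll enlarge both to get a better measurement.

Run:
```python
import cv2,numpy as np
a=cv2.imread('pics/top0.png')[160:360,180:340]; b=cv2.imread('pics/scene0.png')[300:510,310:530]
a=cv2.resize(a,None,fx=2.5,fy=2.5,interpolation=cv2.INTER_CUBIC);b=cv2.resize(b,None,fx=1.8,fy=1.8,interpolation=cv2.INTER_CUBIC)
c=np.zeros((500,800,3),np.uint8);c[:500,:400]=a;c[:378,400:796]=b
cv2.imwrite('pics/crop0.png',c)
```

```text
(no output)
```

View pics/crop0.png

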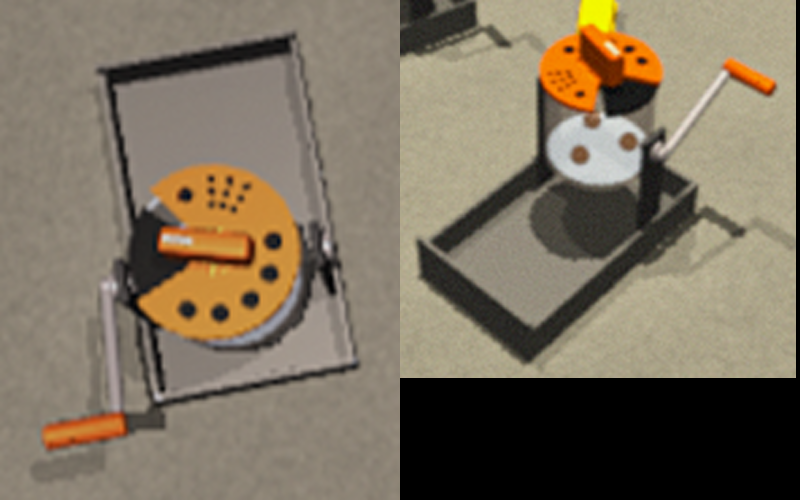

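The crop shows the disc centre at (214,253), radius about 88, and the handle centre at (84,430) in the top half. In the scene half the handle is at (750,77) and the notch faces left. Next I'll fit the stand pose.

```bash
cat > h.py <<'E'
import numpy as np, cv2
from scipy.spatial.transform import Rotation as R
from scipy.optimize import least_squares
CAM={'scene':(419.5435,247.7308,194.41,[0.96234257,0.67985988,0.74212766],[0.27569088,0.84822479,-0.43367349,-0.1282051]),
'top':(494.12725,249.7767,187.98446,[0.36047339,0.03252035,1.15602827],[-0.70300138,0.70803205,-0.0539869,0.03956126])}
def proj(c,P):
    f,cx,cy,o,q=CAM[c]; p=R.from_quat(q).inv().apply(np.atleast_2d(P)-o)
    return p[:,:2]/p[:,2:]*f+[cx,cy]
def ray(c,uv,z):
    f,cx,cy,o,q=CAM[c]; d=R.from_quat(q).apply([(uv[0]-cx)/f,(uv[1]-cy)/f,1]); o=np.array(o)
    return o+d*(z-o[2])/d[2]
def stand(p,L): # local mm (z from desk)-> world
    c,s=np.cos(p[2]),np.sin(p[2]); L=np.asarray(L,float)/1000
    return np.stack([p[0]+c*L[...,0]-s*L[...,1],p[1]+s*L[...,0]+c*L[...,1],L[...,2]],-1)
E
python3 - <<'E'
from h import *
t=lambda u,v:((180+u/2.5)/1.5,(160+v/2.5)/1.5)
s=lambda u,v:((310+(u-400)/1.8)/1.5,(300+v/1.8)/1.5)
obs=[('top',t(214,253),(0,0,165)),('top',t(84,430),(-81.6,84,153)),('top',t(294,36),(150,-62,46)),('top',t(101,71),(150,62,46)),('top',t(357,365),(-60,-62,36)),('top',t(157,402),(-60,62,36)),
('scene',s(750,77),(-81.6,84,153)),('scene',s(601,71),(0,0,165)),('scene',s(529,361),(150,62,0)),('scene',s(420,285),(150,-62,0))]
f=lambda p:np.concatenate([proj(c,stand(p,[L]))[0]-uv for c,uv,L in obs])
r=least_squares(f,[.5,.15,.2],loss='soft_l1');print(r.x,np.degrees(r.x[2]));print(f(r.x).reshape(-1,2).round(1))
a=ray('top',t(158,238),.195);b=ray('top',t(253,248),.195);print('bar',a,b,np.linalg.norm(a-b))
by=np.degrees(np.arctan2(a[1]-b[1],a[0]-b[0]));print('bar yaw',by,'dial',np.radians(90+np.degrees(r.x[2])-by))
print('grip',stand(r.x,[0,0,182]),'handle',stand(r.x,[[-81.6,84,153],[-81.6,92,153]]))
from rig import sensors
S=sensors.get_state();print(R.from_quat(S['tool_rot']).as_matrix().round(3))
E
```

```text
[0.521669   0.16015976 0.17933407] 10.275085310619893
[[-0.7 -0.1]
 [ 0.4  0.4]
 [ 0.2 -1.9]
 [-1.6 -1.7]
 [-0.2 -0.2]
 [-0.9  0. ]
 [-0.2 -0.8]
 [ 0.1 -2.1]
 [ 0.  -0.4]
 [ 0.1 -5.1]]
bar [0.52478959 0.18427297 0.195     ] [0.51922437 0.1345676  0.195     ] 0.05001595919328529
bar yaw 83.61153749026734 dial 0.29083377452867654
grip [0.521669   0.16015976 0.182     ] handle [[0.4263942  0.22825728 0.153     ]
 [0.42496721 0.23612898 0.153     ]]
[[ 0.347 -0.    -0.938]
 [ 0.938 -0.001  0.347]
 [-0.001 -1.     0.   ]]
```

{"fn": "apply_moves", "kwargs": {
  "deltas": [
    {"tx":-22,"ty":-10,"tz":-43,"twist":0.13,"jaw":0},
    {"tx":-65,"ty":-20,"tz":-87,"twist":0.26,"jaw":0},
    {"tx":-90,"ty":-30,"tz":-140,"twist":0.4,"jaw":0},
    {"tx":-110,"ty":-30,"tz":-180,"twist":0.53,"jaw":0},
    {"tx":-130,"ty":-30,"tz":-220,"twist":0.66,"jaw":0},
    {"tx":-150,"ty":-30,"tz":-265,"twist":0.8,"jaw":0},
    {"tx":-170,"ty":-30,"tz":-310,"twist":0.93,"jaw":0},
    {"tx":-190,"ty":-30,"tz":-350,"twist":1.06,"jaw":0},
    {"tx":-205,"ty":-30,"tz":-395,"twist":1.2,"jaw":0},
    {"tx":-218,"ty":-30,"tz":-434,"twist":1.328,"jaw":0}
  ],
  "newtons": 30
}}

```text
clock: 1.1
tcp_pos: [0.5236, 0.1582, 0.2608]
tool_rot: [0.706, -0.042, 0.042, -0.705]
contact_force: [0.5, -0.4, 0.3]
opening: 0.0857
```

Run:
```python
from rig import sensors, grab_frame
from h import *
s=sensors.get_state(); f=grab_frame('wrist')
T=np.eye(4);T[:3,:3]=R.from_quat(s['tool_rot']).as_matrix();T[:3,3]=s['tcp_pos']
C=T@f['hand_eye'];np.savez('w1.npz',C=C,K=f['intrinsics'])
print(s['tcp_pos'],T[:3,:3].round(3),s['qpos'],s['joint_velocities'].max() if hasattr(s['joint_velocities'],'max') else s['joint_velocities'])
# predicted bar ends
K=f['intrinsics']
for p in [(.5248,.1843,.195),(.5192,.1346,.195)]:
    q=np.linalg.inv(C)@[*p,1];q=K@q[:3];print(1.5*q[:2]/q[2])
cv2.imwrite('pics/w1.png',cv2.resize(f['frame'][:,:,::-1],(768,576)))
```

```text
[0.52360925 0.15821409 0.26084641] [[ 0.993 -0.001  0.118]
 [-0.118 -0.001  0.993]
 [-0.    -1.    -0.001]] [ 2.08770153e-01  3.16513201e-01  1.62374162e+00 -9.83086250e-04
  1.20211197e+00  3.27797773e-01] 0.651861811338012
[379.5120525  258.68772372]
[380.48264293 351.14507595]
```

View pics/w1.png

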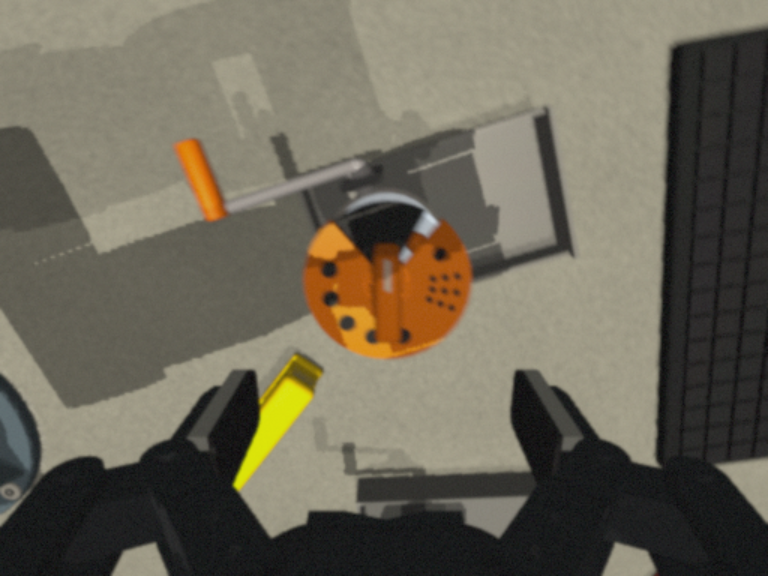

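The wrist view shows the bar running vertically with its centre at about (388,293), and the disc centre at about (388,276). That's a few mm from the prediction, so I'll check it numerically.

Run:
```python
import numpy as np
d=np.load('w1.npz');C=d['C'];K=d['K']
for uv,z in [((388,292),.195),((388,276),.165),((200,180),.153),((188,145),.16),((214,214),.16)]:
    v=C[:3,:3]@np.linalg.inv(K)@[uv[0]/1.5,uv[1]/1.5,1];print(uv,C[:3,3]+v*(z-C[2,3])/v[2])
from rig import sensors
print(sensors.get_state()['tcp_pos'])
```

```text
(388, 292) [0.5269152  0.16671653 0.195     ]
(388, 276) [0.52701866 0.16581708 0.165     ]
(200, 180) [0.42965292 0.229758   0.153     ]
(188, 145) [0.43079864 0.24831405 0.16      ]
(214, 214) [0.43567097 0.21120098 0.16      ]
[0.52716412 0.1552409  0.26060258]
```

{"fn": "apply_moves", "kwargs": {
  "deltas": [
    {"tx":-3,"tz":5,"twist":0,"jaw":0},
    {"tx":-5,"tz":7,"twist":0,"jaw":0},
    {"tx":-5,"tz":7,"twist":0,"jaw":0},
    {"tx":-5,"tz":7,"twist":0,"jaw":0}
  ]
}}

```text
invalid input at $.deltas[0]: expected keys tx, ty, tz, twist, jaw
```

Run:
```python
from rig import sensors, grab_frame
from h import *
s=sensors.get_state(); f=grab_frame('wrist')
T=np.eye(4);T[:3,:3]=R.from_quat(s['tool_rot']).as_matrix();T[:3,3]=s['tcp_pos']
C=T@f['hand_eye'];K=f['intrinsics'];np.savez('w2.npz',C=C,K=K)
print(s['tcp_pos'],T[:3,:3].round(3),np.abs(s['joint_velocities']).max())
im=f['frame'][:,:,::-1]
cv2.imwrite('pics/w2.png',cv2.resize(im[70:270,100:350],(800,640))[:600])
```

```text
[0.52716412 0.1552409  0.26060258] [[ 0.992  0.001  0.128]
 [-0.128 -0.002  0.992]
 [ 0.001 -1.    -0.002]] 0.11220556217343002
```

View pics/w2.png

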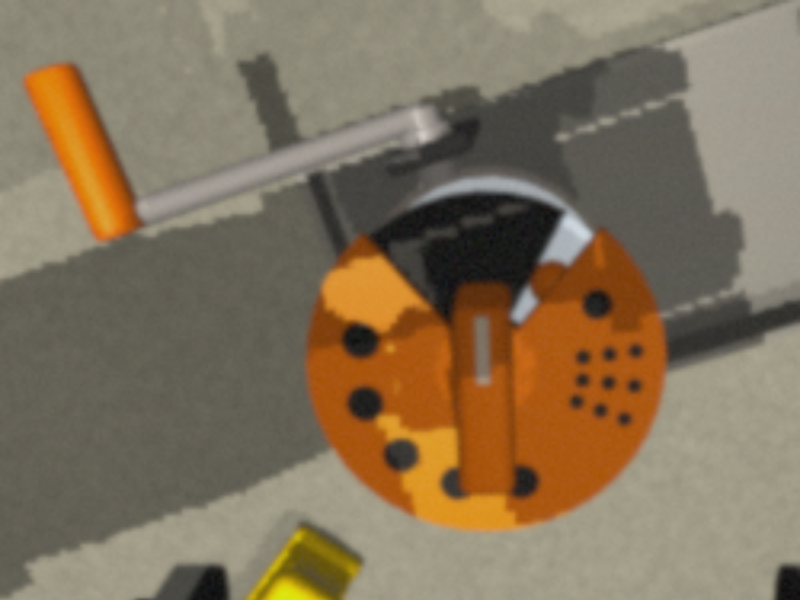

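The bar's centre is at crop pixel (484,389), the disc centre at (486,351) and the handle centre at (82,152). The move itself was refused because every row must carry `ty`.

Run:
```python
import numpy as np
d=np.load('w2.npz');C=d['C'];K=d['K']
def P(uv,z):
    v=C[:3,:3]@np.linalg.inv(K)@[uv[0]/3.2+100,uv[1]/3.2+70,1];return C[:3,3]+v*(z-C[2,3])/v[2]
for uv,z in [((484,389),.195),((486,351),.165),((82,152),.157)]: print(uv,P(uv,z))
a=P((482,283),.195);b=P((488,495),.195);e=a-b;print(np.linalg.norm(e),np.degrees(np.arctan2(e[1],e[0])))
a=P((50,72),.157);b=P((117,230),.157);e=a-b;print(np.linalg.norm(e),np.degrees(np.arctan2(e[1],e[0])))
```

```text
(484, 389) [0.52548149 0.16687237 0.195     ]
(486, 351) [0.52560567 0.16728944 0.165     ]
(82, 152) [0.43023282 0.23045208 0.157     ]
0.05230753957734661 83.8838849861912
0.04080969548996774 99.07861718519418
```

{"fn": "apply_moves", "kwargs": {
  "deltas": [
    {"tx":-4,"ty":0,"tz":8,"twist":-0.02,"jaw":0},
    {"tx":-4,"ty":25,"tz":8,"twist":-0.02,"jaw":0},
    {"tx":-4,"ty":50,"tz":8,"twist":-0.02,"jaw":0.3},
    {"tx":-4,"ty":75,"tz":8,"twist":-0.02,"jaw":0.5},
    {"tx":-4,"ty":89,"tz":8,"twist":-0.02,"jaw":0.6},
    {"tx":-4,"ty":89,"tz":8,"twist":-0.02,"jaw":0.6},
    {"tx":-4,"ty":89,"tz":8,"twist":-0.02,"jaw":0.6}
  ],
  "newtons": 20
}}

```text
clock: 1.9
tcp_pos: [0.5214, 0.1664, 0.1719]
tool_rot: [0.707, -0.035, 0.035, -0.706]
contact_force: [-0.0, -0.9, 0.2]
opening: 0.0341
```

{"fn": "apply_moves", "kwargs": {
  "deltas": [
    {"tx":0,"ty":0,"tz":0,"twist":0,"jaw":0.9},
    {"tx":0,"ty":0,"tz":0,"twist":0,"jaw":0.95},
    {"tx":0,"ty":0,"tz":0,"twist":0,"jaw":1},
    {"tx":0,"ty":0,"tz":0,"twist":0,"jaw":1},
    {"tx":0,"ty":0,"tz":0,"twist":0,"jaw":1}
  ]
}}

```text
clock: 2.4
tcp_pos: [0.5242, 0.1669, 0.1735]
tool_rot: [-0.706, 0.032, -0.037, 0.706]
contact_force: [13.3, 1.5, -5.3]
opening: 0.0136
```

Run:
```python
from rig import sensors, grab_frame
from h import *
s=sensors.get_state(); print(s)
f=grab_frame('scene')
cv2.imwrite('pics/s3.png',cv2.resize(f['frame'][180:350,190:370,::-1],None,fx=3.3,fy=3.3))
```

```text
{'clock': 2.4, 'qpos': array([ 0.22459214,  0.41479674,  1.71375495, -0.00219786,  1.00581795,
        0.32324297]), 'joint_velocities': array([ 8.12338111e-04, -2.60012657e-04, -8.42387741e-04, -1.47830146e-03,
        2.05680150e-05, -1.57911663e-03]), 'effort': array([  1.64183926, -53.6730051 , -21.79776192,   0.43411114,
         3.11493583,   0.10481582]), 'tcp_pos': array([0.52419039, 0.16694282, 0.17353162]), 'tool_rot': array([-0.70620461,  0.03181434, -0.03708724,  0.70631964]), 'contact_force': array([13.34207729,  1.51262787, -5.34096897]), 'wrist_torque': array([ 0.18420659, -1.95480321,  0.06982403]), 'opening': 0.01360805745870553}
```

View pics/s3.png

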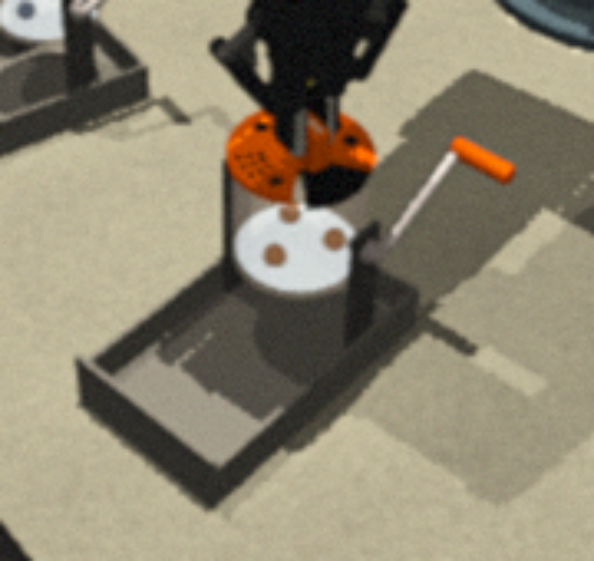

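The dial bar is gripped: the opening reads 13.6 mm and the jar is upright. The contact force shows the axis about 1.5 mm further in +x, which agrees with the wrist estimate. Now I'll turn it clockwise.

{"fn": "apply_moves", "kwargs": {
  "deltas": [
    {"tx":1,"ty":0,"tz":0,"twist":0.06,"jaw":1},
    {"tx":2,"ty":0,"tz":-0.5,"twist":0.16,"jaw":1},
    {"tx":2,"ty":0,"tz":-0.5,"twist":0.28,"jaw":1},
    {"tx":2,"ty":0,"tz":-0.5,"twist":0.4,"jaw":1},
    {"tx":2,"ty":0,"tz":-0.5,"twist":0.52,"jaw":1},
    {"tx":2,"ty":0,"tz":-0.5,"twist":0.64,"jaw":1},
    {"tx":2,"ty":0,"tz":-0.5,"twist":0.76,"jaw":1},
    {"tx":2,"ty":0,"tz":-0.5,"twist":0.88,"jaw":1},
    {"tx":2,"ty":0,"tz":-0.5,"twist":0.95,"jaw":1},
    {"tx":2,"ty":0,"tz":-0.5,"twist":0.95,"jaw":1}
  ]
}}

```text
clock: 3.45
tcp_pos: [0.5281, 0.1648, 0.1738]
tool_rot: [-0.611, 0.35, -0.358, 0.613]
contact_force: [14.7, -10.9, -13.1]
opening: 0.0134
```

{"fn": "apply_moves", "kwargs": {
  "deltas": [
    {"tx":1,"ty":0.5,"tz":0,"twist":0.08,"jaw":1},
    {"tx":1,"ty":0.5,"tz":0,"twist":0.18,"jaw":1},
    {"tx":1,"ty":0.5,"tz":0,"twist":0.28,"jaw":1},
    {"tx":1,"ty":0.5,"tz":0,"twist":0.35,"jaw":1},
    {"tx":1,"ty":0.5,"tz":0,"twist":0.41,"jaw":1},
    {"tx":1,"ty":0.5,"tz":0,"twist":0.41,"jaw":1}
  ]
}}

```text
clock: 4.05
tcp_pos: [0.5291, 0.163, 0.1738]
tool_rot: [-0.525, 0.466, -0.476, 0.529]
contact_force: [4.0, -7.7, -5.0]
opening: 0.0138
```

Run:
```python
from rig import sensors, grab_frame
from h import *
s=sensors.get_state(); x=R.from_quat(s['tool_rot']).as_matrix()
print(s['tcp_pos'],np.degrees(np.arctan2(x[1,0],x[0,0])),x.round(3),s['contact_force'],s['wrist_torque'],s['opening'])
```

```text
[0.52911952 0.1630369  0.17377105] -83.59090238330172 [[ 0.112  0.014  0.994]
 [-0.994 -0.005  0.112]
 [ 0.006 -1.     0.013]] [ 4.01071756 -7.6535291  -4.95168905] [-1.2099843  -0.61627534  1.09594462] 0.013774258395617387
```

{"fn": "apply_moves", "kwargs": {
  "deltas": [
    {"tx":0,"ty":0,"tz":0,"twist":0,"jaw":0.6},
    {"tx":0,"ty":0,"tz":0,"twist":0,"jaw":0.5},
    {"tx":0,"ty":0,"tz":0,"twist":0,"jaw":0.4},
    {"tx":0,"ty":-20,"tz":0,"twist":0,"jaw":0.2},
    {"tx":0,"ty":-50,"tz":0,"twist":0,"jaw":0},
    {"tx":0,"ty":-80,"tz":0,"twist":0,"jaw":0},
    {"tx":0,"ty":-100,"tz":0,"twist":0,"jaw":0},
    {"tx":0,"ty":-100,"tz":0,"twist":0,"jaw":0},
    {"tx":0,"ty":-100,"tz":0,"twist":0,"jaw":0}
  ]
}}

```text
clock: 4.95
tcp_pos: [0.5275, 0.1636, 0.2736]
tool_rot: [-0.525, 0.466, -0.476, 0.529]
contact_force: [0.5, 0.4, -0.4]
opening: 0.0854
```

Run:
```python
from rig import sensors, grab_frame
from h import *
s=sensors.get_state(); f=grab_frame('wrist')
T=np.eye(4);T[:3,:3]=R.from_quat(s['tool_rot']).as_matrix();T[:3,3]=s['tcp_pos']
C=T@f['hand_eye'];K=f['intrinsics'];np.savez('w3.npz',C=C,K=K)
print(s['tcp_pos'],T[:3,:3].round(3),np.abs(s['joint_velocities']).max())
cv2.imwrite('pics/w3.png',cv2.resize(f['frame'][:,:,::-1],(768,576),interpolation=cv2.INTER_CUBIC))
```

```text
[0.52754924 0.1635922  0.27359614] [[ 0.112  0.014  0.994]
 [-0.994 -0.005  0.112]
 [ 0.006 -1.     0.014]] 0.02176028040981527
```

View pics/w3.png

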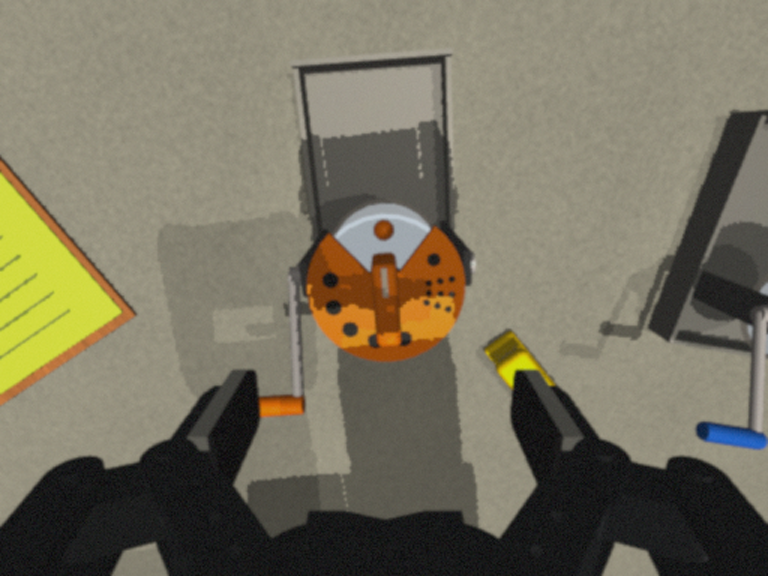

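The picture shows the notch, at about (383,235), pointing along the pouring direction with a ball visible under it, and the bar lined up with the stand. The dial is at its stop and the jar is upright. The handle ends at (304,405). Next I'll go above the handle.

{"fn": "apply_moves", "kwargs": {
  "deltas": [
    {"tx":-8,"ty":0,"tz":-8,"twist":-0.14,"jaw":0.2},
    {"tx":-20,"ty":0,"tz":-20,"twist":-0.28,"jaw":0.4},
    {"tx":-30,"ty":0,"tz":-30,"twist":-0.42,"jaw":0.5},
    {"tx":-45,"ty":0,"tz":-45,"twist":-0.56,"jaw":0.5},
    {"tx":-60,"ty":0,"tz":-60,"twist":-0.7,"jaw":0.5},
    {"tx":-70,"ty":0,"tz":-75,"twist":-0.84,"jaw":0.5},
    {"tx":-85,"ty":0,"tz":-88,"twist":-0.98,"jaw":0.5},
    {"tx":-85,"ty":15,"tz":-88,"twist":-1.12,"jaw":0.5},
    {"tx":-85,"ty":30,"tz":-88,"twist":-1.26,"jaw":0.5},
    {"tx":-85,"ty":40,"tz":-88,"twist":-1.4,"jaw":0.5}
  ]
}}

```text
clock: 6.0
tcp_pos: [0.4299, 0.2378, 0.2292]
tool_rot: [0.709, -0.015, 0.022, -0.705]
contact_force: [0.0, -0.3, -0.2]
opening: 0.0424
```

{"fn": "apply_moves", "kwargs": {
  "deltas": [
    {"tx":0,"ty":0,"tz":0,"twist":-0.12,"jaw":0.5},
    {"tx":0,"ty":0,"tz":0,"twist":-0.22,"jaw":0.5},
    {"tx":0,"ty":0,"tz":0,"twist":-0.22,"jaw":0.5},
    {"tx":0,"ty":0,"tz":0,"twist":-0.22,"jaw":0.5}
  ]
}}

```text
clock: 6.4
tcp_pos: [0.4297, 0.2377, 0.2286]
tool_rot: [0.707, 0.061, -0.055, -0.702]
contact_force: [-0.9, -0.4, -0.6]
opening: 0.0429
```

Run:
```python
from rig import sensors, grab_frame
from h import *
s=sensors.get_state(); f=grab_frame('wrist')
T=np.eye(4);T[:3,:3]=R.from_quat(s['tool_rot']).as_matrix();T[:3,3]=s['tcp_pos']
C=T@f['hand_eye'];K=f['intrinsics'];np.savez('w4.npz',C=C,K=K)
print(s['tcp_pos'],T[:3,:3].round(3),np.abs(s['joint_velocities']).max(),s['opening'],s['qpos'])
cv2.imwrite('pics/w4.png',cv2.resize(f['frame'][:,:,::-1],(768,576),interpolation=cv2.INTER_CUBIC))
```

```text
[0.42965874 0.23765847 0.22857797] [[ 0.986  0.009 -0.164]
 [ 0.164 -0.006  0.986]
 [ 0.008 -1.    -0.008]] 0.005751823638087496 0.04289247222407484 [ 0.41557937  0.24429269  1.80596856 -0.01080651  1.08564703  0.25620783]
```

View pics/w4.png

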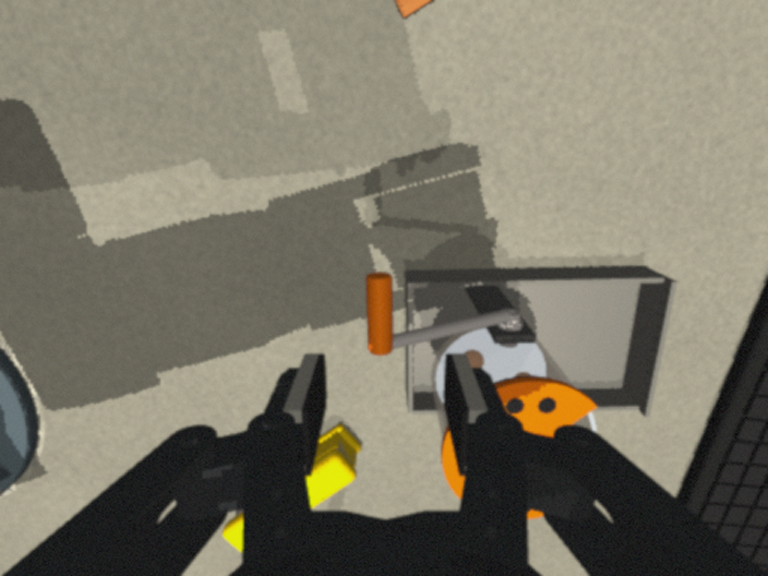

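The handle is at (379,313), upright in the image, and the stand is axis-aligned, so the yaw is right.

Run:
```python
import numpy as np
d=np.load('w4.npz');C=d['C'];K=d['K']
for uv,z in [((379.5,313),.157),((379.5,275),.157),((379.5,352),.157)]:
    v=C[:3,:3]@np.linalg.inv(K)@[uv[0]/1.5,uv[1]/1.5,1];P=C[:3,3]+v*(z-C[2,3])/v[2]
    print(P,np.linalg.inv(C[:3,:3]) is None)
```

```text
[0.4291192  0.23205677 0.157     ] False
[0.425793   0.25258511 0.157     ] False
[0.43274718 0.2096659  0.157     ] False
```

{"fn": "apply_moves", "kwargs": {
  "deltas": [
    {"tx":-1.5,"ty":20,"tz":2,"twist":0,"jaw":0.5},
    {"tx":-1.5,"ty":45,"tz":2,"twist":0,"jaw":0.5},
    {"tx":-1.5,"ty":70,"tz":2,"twist":0,"jaw":0.5},
    {"tx":-1.5,"ty":92,"tz":2,"twist":0,"jaw":0.5},
    {"tx":-1.5,"ty":92,"tz":2,"twist":0,"jaw":0.5},
    {"tx":-1.5,"ty":92,"tz":2,"twist":0,"jaw":0.8},
    {"tx":-1.5,"ty":92,"tz":2,"twist":0,"jaw":1},
    {"tx":-1.5,"ty":92,"tz":2,"twist":0,"jaw":1},
    {"tx":-1.5,"ty":92,"tz":2,"twist":0,"jaw":1},
    {"tx":-1.5,"ty":92,"tz":2,"twist":0,"jaw":1}
  ],
  "newtons": 20
}}

```text
clock: 7.45
tcp_pos: [0.4273, 0.2388, 0.1377]
tool_rot: [0.707, 0.06, -0.056, -0.702]
contact_force: [-11.5, -0.4, 7.3]
opening: 0.0132
```

{"fn": "apply_moves", "kwargs": {
  "deltas": [
    {"tx":3.5,"ty":-7,"tz":0,"twist":0,"jaw":1},
    {"tx":7.8,"ty":-13.6,"tz":0,"twist":0,"jaw":1},
    {"tx":12.6,"ty":-20,"tz":0,"twist":0,"jaw":1},
    {"tx":17.9,"ty":-25.6,"tz":0,"twist":0,"jaw":1},
    {"tx":23.6,"ty":-31,"tz":0,"twist":0,"jaw":1},
    {"tx":29.9,"ty":-35.7,"tz":0,"twist":0,"jaw":1},
    {"tx":36.6,"ty":-40,"tz":0,"twist":0,"jaw":1},
    {"tx":43.5,"ty":-43.5,"tz":0,"twist":0,"jaw":1},
    {"tx":50.8,"ty":-46.5,"tz":0,"twist":0,"jaw":1},
    {"tx":58.3,"ty":-48.9,"tz":0,"twist":0,"jaw":1}
  ]
}}

```text
clock: 8.45
tcp_pos: [0.4849, 0.249, 0.1883]
tool_rot: [0.707, 0.06, -0.056, -0.702]
contact_force: [-3.4, 0.3, 1.0]
opening: 0.013
```

{"fn": "apply_moves", "kwargs": {
  "deltas": [
    {"tx":7.6,"ty":-1.5,"tz":0,"twist":0,"jaw":1},
    {"tx":15.4,"ty":-2.5,"tz":0,"twist":0,"jaw":1},
    {"tx":23.2,"ty":-3,"tz":0,"twist":0,"jaw":1},
    {"tx":31.1,"ty":-2.5,"tz":0,"twist":0,"jaw":1},
    {"tx":38.9,"ty":-1.5,"tz":0,"twist":0,"jaw":1},
    {"tx":46.6,"ty":0,"tz":0,"twist":0,"jaw":1},
    {"tx":54,"ty":2.5,"tz":0,"twist":0,"jaw":1},
    {"tx":61.3,"ty":5.5,"tz":0,"twist":0,"jaw":1},
    {"tx":61.3,"ty":5.5,"tz":0,"twist":0,"jaw":1}
  ]
}}

```text
clock: 9.35
tcp_pos: [0.5464, 0.2592, 0.1826]
tool_rot: [0.707, 0.06, -0.055, -0.703]
contact_force: [-0.6, 2.5, -1.8]
opening: 0.0131
```

{"fn": "apply_moves", "kwargs": {
  "deltas": [
    {"tx":7,"ty":3.6,"tz":0,"twist":0,"jaw":1},
    {"tx":13.6,"ty":7.8,"tz":0,"twist":0,"jaw":1},
    {"tx":19.8,"ty":12.6,"tz":0,"twist":0,"jaw":1},
    {"tx":25.6,"ty":17.9,"tz":0,"twist":0,"jaw":1},
    {"tx":30.9,"ty":23.7,"tz":0,"twist":0,"jaw":1},
    {"tx":33.4,"ty":26.8,"tz":0,"twist":0,"jaw":1},
    {"tx":35,"ty":29,"tz":0,"twist":0,"jaw":1},
    {"tx":35,"ty":29,"tz":0,"twist":0,"jaw":1},
    {"tx":35,"ty":29,"tz":0,"twist":0,"jaw":1},
    {"tx":35,"ty":29,"tz":0,"twist":0,"jaw":1}
  ]
}}

```text
clock: 10.35
tcp_pos: [0.5785, 0.2643, 0.1547]
tool_rot: [0.707, 0.058, -0.058, -0.702]
contact_force: [-26.4, -3.2, 22.3]
opening: 0.0132
```

Run:
```python
from rig import sensors, grab_frame
import cv2,numpy as np
f=grab_frame('scene')['frame'][180:350,190:370,::-1];g=grab_frame('top')['frame'][90:260,90:270,::-1]
cv2.imwrite('pics/s5.png',cv2.resize(np.hstack([f,g]),None,fx=2.2,fy=2.2,interpolation=cv2.INTER_CUBIC))
```

```text
(no output)
```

View pics/s5.png

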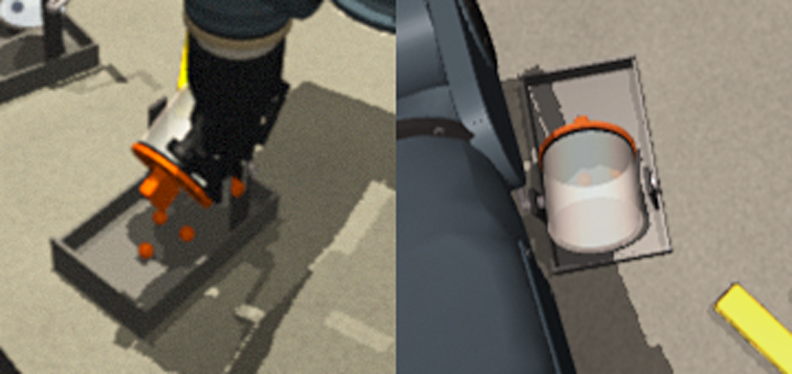

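The jar is at its end stop. Two balls, at (146,250) and (187,233), lie in the tray, with a third at (160,216) below the lid. I'll relax, release and retreat upwards.

{"fn": "apply_moves", "kwargs": {
  "deltas": [
    {"tx":0,"ty":0,"tz":0,"twist":0,"jaw":1},
    {"tx":0,"ty":0,"tz":0,"twist":0,"jaw":0.7},
    {"tx":0,"ty":0,"tz":0,"twist":0,"jaw":0.5},
    {"tx":0,"ty":0,"tz":0,"twist":0,"jaw":0.4},
    {"tx":0,"ty":0,"tz":0,"twist":0,"jaw":0.4},
    {"tx":0,"ty":-20,"tz":0,"twist":0,"jaw":0.4},
    {"tx":0,"ty":-50,"tz":0,"twist":0,"jaw":0.4},
    {"tx":0,"ty":-80,"tz":0,"twist":0,"jaw":0.4},
    {"tx":0,"ty":-120,"tz":0,"twist":0,"jaw":0.4},
    {"tx":0,"ty":-120,"tz":0,"twist":0,"jaw":0.4}
  ]
}}

```text
clock: 11.45
tcp_pos: [0.5804, 0.2659, 0.2804]
tool_rot: [0.707, 0.061, -0.055, -0.703]
contact_force: [0.1, 0.6, 0.5]
opening: 0.051
```

{"fn": "apply_moves", "kwargs": {
  "deltas": [
    {"tx":-30,"ty":0,"tz":20,"twist":0,"jaw":0.4},
    {"tx":-70,"ty":0,"tz":60,"twist":0,"jaw":0.4},
    {"tx":-110,"ty":0,"tz":90,"twist":0,"jaw":0.4},
    {"tx":-150,"ty":0,"tz":120,"twist":0,"jaw":0.4},
    {"tx":-180,"ty":0,"tz":150,"twist":0,"jaw":0.4},
    {"tx":-200,"ty":0,"tz":180,"twist":0,"jaw":0.4},
    {"tx":-200,"ty":0,"tz":200,"twist":0,"jaw":0.4},
    {"tx":-200,"ty":0,"tz":200,"twist":0,"jaw":0.4},
    {"tx":-200,"ty":0,"tz":200,"twist":0,"jaw":0.4}
  ]
}}

```text
clock: 12.35
tcp_pos: [0.3504, 0.4303, 0.2769]
tool_rot: [0.707, 0.061, -0.055, -0.703]
contact_force: [0.9, 0.1, -0.1]
opening: 0.051
```

Run:
```python
from rig import sensors, grab_frame
import cv2,numpy as np
f=grab_frame('scene')['frame'][180:350,190:370,::-1];g=grab_frame('top')['frame'][90:260,90:270,::-1]
s=sensors.get_state();print(s['clock'],s['tcp_pos'],s['contact_force'])
cv2.imwrite('pics/s6.png',cv2.resize(np.hstack([f,g]),None,fx=2.2,fy=2.2,interpolation=cv2.INTER_CUBIC))
```

```text
12.45 [0.35086069 0.42972333 0.2771109 ] [-0.55336031 -0.49643824 -0.17927019]
```

View pics/s6.png

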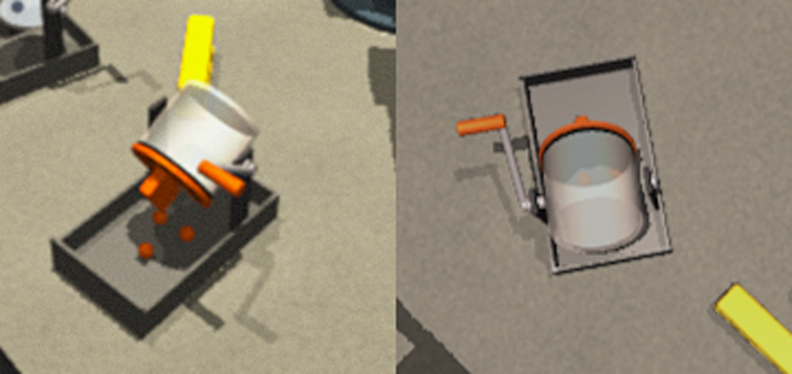

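All three balls haven't moved since the last picture: (146,250), (187,233) and (160,216). I'll check that each pixel falls on the tray floor.

Run:
```python
from h import *
p=np.array([.5255,.1655,np.radians(9.7)])
for uv in [(146,250),(187,233),(160,216)]:
    P=ray('scene',(190+uv[0]/2.2,180+uv[1]/2.2),.014)
    d=P[:2]-p[:2];c,s=np.cos(p[2]),np.sin(p[2])
    q=proj('top',P)[0];print(uv,P.round(3),'local',(c*d[0]+s*d[1]).round(3),(-s*d[0]+c*d[1]).round(3),'top crop px',((q-[90,90])*2.2+[396,0]).round())
f=cv2.imread('pics/s6.png');cv2.imwrite('pics/s6c.png',np.hstack([cv2.resize(f[120:290,90:260],(400,400),interpolation=cv2.INTER_CUBIC),cv2.resize(f[100:250,530:680],(400,400),interpolation=cv2.INTER_CUBIC)]))
```

```text
(146, 250) [0.6   0.176 0.014] local 0.075 -0.002 top crop px [590. 135.]
(187, 233) [0.553 0.183 0.014] local 0.03 0.012 top crop px [583. 179.]
(160, 216) [0.561 0.148 0.014] local 0.032 -0.024 top crop px [616. 171.]
```

View pics/s6c.png

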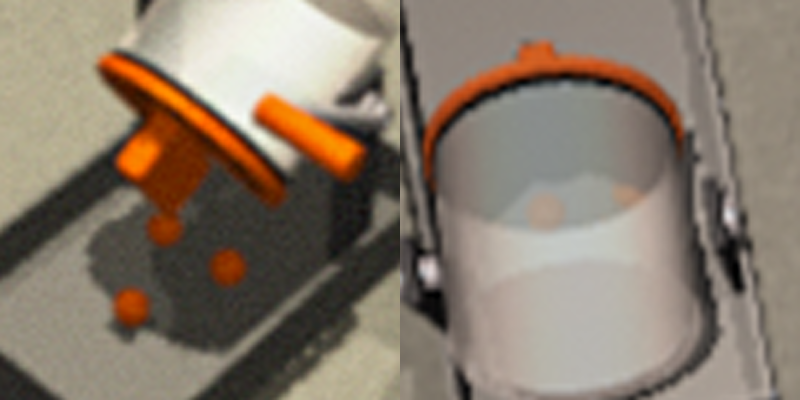

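The crop shows three separate balls on the tray floor and an empty jar. The floor positions of two of them match the spots seen from above, and the third is hidden by the lid there. I'm handing the job in.

```bash
python3 -c "
from rig import job
print(job.hand_in())"
```

```text
the job is handed in; nothing more can be done
None
```

The job is done and handed in. With the orange jar upright, I turned its dial clockwise to the end stop, then tipped the jar by its lever to its end stop. All three balls rolled into the tray; I let go and moved the arm clear at about 12.4 s.

**Last checks:**
- **Dial:** before tipping, the notch pointed along the pouring direction. At the stop the wrist felt about 1.1 N m of resistance.
- **Balls:** the scene camera shows three balls in the tray, in the same places in pictures about 2 s apart. All three fall inside the tray when projected onto its floor. The top camera confirms two of them; the third is hidden there by the lid. The jar looks empty.
- **Robot:** it was touching nothing at the end (about 0.8 N, noise level). The highest wrist force I read was about 35 N, at the jar's end stop.
- **Blue dispenser:** I never approached it.

**What disagreed:**
- The first position fit from the fixed cameras was about 5 to 8 mm off the wrist camera's. Contact forces when gripping the dial supported the wrist camera, so I used that.
- One move call was refused for a missing field; nothing moved.

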